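Brace the loose-capped specimen jar in the bench fork and close its cap

TASK

The cap of the amber square jar with the red lid is loose, and the jar only spins along if you twist it on the bare bench. Carry the jar upright into the blue bench fork and set it down there, all the way in against the back stop, without dropping it; only then, with the fork bracing it, turn the red lid clockwise until it is fully closed (its white line meets the white mark on the jar), and leave the jar standing in the fork. Leave the other jars and the glassware where they are.

Things in the scene. Friction and masses are not known exactly. Their poses are not given: they have to be found in the camera images.
- jar: The task's jar: amber glass, square body 56 x 56 mm, 62 mm high, 0.2 to 0.4 kg with lid. On it a neck 6 mm high and 42 mm across, then the red lid; 94 mm high in all. Origin: centre of the underside; z up, x and y square to the side faces. A white mark, 8 mm wide, runs over the top edge of the +x face. Loose on the bench; fits the fork with any of its four sides forward.
- lid (a joint): Angle of the red quarter-turn lid on the jar, rad: 0 = fully closed at a hard stop (its white line over the jar's white mark), positive = loosened, counter-clockwise from above, to 1.8. Starts at 0.7 to 1.1. Turning takes about 0.3 N m either way; an unbraced jar turns along with it. It stays where left, neither rises nor comes off; the jar can be lifted by it.
- lid_top (a point): Centre of the top of the red lid, on the jar's axis, 94 mm above the jar's underside. The lid is a ribbed red cylinder, 50 mm in diameter and 26 mm high, its lower edge 6 mm above the jar's shoulder. A white line runs from its centre outwards and down its side.
- fork: Fixed blue metal U-shaped bench fork, open in front and on top, no floor (the jar stands on the bench in it). Two cheeks 40 mm high, rubber-lined slot 62 mm wide. Origin: on the bench, where the jar's centre lies when fully in; z up, y across the slot, +x to the back stop, whose face is 30 mm behind the origin; behind it a flange 13 mm high, to 91 mm. A jar in it twists some 6 degrees, then binds.
- fork_mouth (a point): Middle of the open front of the fork, on the bench top, 45 mm from the fork's origin along its -x. Here the straight cheeks end; from here they flare outwards for another 25 mm, to 105 mm over all. Same axes as the fork.
- green_jar: Bystander: the same kind of amber square jar with a green lid, closed. Origin: centre of the underside.
- white_jar: Bystander: round amber jar with a white lid, 60 mm in diameter, 95 mm high. Origin: centre of the underside.
- flask: Bystander: small conical flask with an orange stopper, 68 mm in diameter, 135 mm high. Origin: centre of the underside.
- beaker: Bystander: open glass beaker, 64 mm in diameter, 85 mm high. Origin: centre of the underside.
- cylinder: Bystander: slim empty glass measuring cylinder with a blue foot 64 mm in diameter, 150 mm high. Origin: centre of the underside.
Not all that is in view belongs to the job. Leave any purple or yellow look-alike of the jar alone.

How it is judged:
On the way:
1. the jar stands all the way in the fork on the bench, its lid still loose (by more than 0.35 rad) (x of jar in the frame of fork between -0.015 and 0.008 m and y of jar in the frame of fork between -0.008 and 0.008 m and z of jar in the frame of fork below 0.008 m and angle between jar's own z axis and vertical below 0.1 rad and value of joint lid above 0.35 rad), for 0.2 s.
At the end, for the whole second after the job is handed in: The jar stands at rest and upright (within 0.1 rad) on the bench inside the fork, its centre within 15 mm of fully home along the slot and 8 mm across it, and the lid is closed to within 0.1 rad of its stop (x of jar in the frame of fork between -0.015 and 0.008 m and y of jar in the frame of fork between -0.008 and 0.008 m and z of jar in the frame of fork below 0.008 m and angle between jar's own z axis and vertical below 0.1 rad and value of joint lid below 0.1 rad and linear speed of jar below 0.02 m/s and angular speed of jar below 0.1 rad/s); the robot touches nothing.
It fails at once if the jar is tipped by more than 0.5 rad (angle between jar's own z axis and vertical above 0.5 rad).
It fails at once if the jar is dropped: out of the fingers more than 20 mm above the bench (height (world z) of jar above 0.02 m and contact force between jar and the fingers below 0.05 N).
It fails at once if another jar or a piece of glassware is moved by more than 30 mm or knocked over (distance of any of green_jar, white_jar, flask, beaker, cylinder from where it was at the start of the episode above 0.03 m or angle between any of green_jar, white_jar, flask, beaker, cylinder's own z axis and vertical above 0.4 rad).
It also fails if it takes over 48 s, if anything falls off the work surface, if the arm or the gripper's body presses on something with over 40 N, if the wrist force passes 120 N, or if a joint passes its speed limit or range.

ROBOT

A 7-joint arm with a two-finger parallel gripper is mounted at the origin on the work surface. World frame = base frame: x ahead of the robot, y to its left, z up, the work surface at z = 0. Lengths are in m, angles in rad, forces in N, time in s.
With the tool pointing down it reaches from about 0.4 to 0.85 m from the base axis. Payload 10.4 kg.
Tool frame: the origin (TCP) lies where the fingers leave the gripper's body, on its centre line; the fingertips stand 73 mm ahead of it and the grasp point (between the pads) lies 54 mm ahead of it; z points along the fingers, y is the line along which they close (so a half turn about z gives the same grasp; the last joint's range is limited). The gripper opens to 85 mm and grips with 20 to 120 N. Pads are 22 mm wide; open, the fingers measure 114 mm over their backs; the gripper's body (76 mm by 85 mm) begins 54 mm behind the grasp point. The pads swing forward as they close: fully open they stand 13 mm farther back than shut.
Start: joints at [-1.259, 0.332, -0.065, 1.46, 0.022, 1.35, -0.088], TCP at [0.205, 0.59, 0.304] pointing down, gripper open.
Joint ranges: [-2.6, 2.6], [-0.5, 2.12], [-1.47, 1.34], [0.16, 2.42], [-1.27, 4.41], [0.06, 2.06], [-2.6, 2.6]. Speed limits (rad/s): [2.22, 2.22, 2.79, 2.79, 3.14, 3.14, 3.14].

INTERFACE

Orientations are given as a unit quaternion [x, y, z, w].
In Python, from workcell import manip, camera gives the robot as it stands. The module is installed in compiled form; this text tells all that it offers.
- The arm moves only by the shell command python3 -m creep 'ROWS' [OPENING] [FORCE]. ROWS is JSON, a list of rows, each a list of 2 entries, a list of its own where there are three numbers: the shift along the tool's x, y, z in mm, then the turn about the tool's z in rad. In form: [[[tx, ty, tz], twist], ...]. A call has 1 to 5 rows; each row is the pose to reach, as a shift and turn from the pose commanded when the call began, along the tool's axes at that moment; what a row does not reach only later rows make up. A row lasts 1/12 s, in which the tool goes at most 41.7 mm and 7.16 degrees, less where a joint would pass 70% of its speed; a pose out of reach is approached as far as the arm can. A call with a gripper value outside its range is refused whole. OPENING is the opening, from 0 (shut) to 1 (fully open), set as the call begins (- or left out, the last holds). The fingers move at their own pace and stop on an object; FORCE is the grip in N (left out, the last holds). Time passes only in rows, so rows that repeat a pose let the fingers close. It gives the time, the measured TCP pose, the force, the opening and the grip force at its end, in the units of the state.
- manip.get_obs(): the state, without advancing time (a new reading comes with each control period).
- camera(name): name is "side" or "top"; returns a dict with "pixels" (400x640x3 uint8, red, green, blue), "z_map" (400x640 float32, m along the optical axis (not along the pixel's ray), 0 where there is no reading), "fx", "fy", "cx", "cy" (pixels), "extrinsics" (4x4, takes a point from world to camera coordinates). Camera axes: x right, y down, z forward; pixel columns grow to the right and rows downward; lengths in m; the calibration is good to about 2 mm. A picture is of the moment at which its call begins.
- manip.hand_in(): hands the job in; it is judged then, once.
The state is a dict: "clock": time; "joint_pos": joint angles; "joint_velocities": joint speeds; "tau": joint torques, N m; "position": TCP position; "ee_rot": TCP orientation; "ft_force": force on the tool from outside, world axes, zero at the start; "torque": the same for the moment, N m; "grip_width": opening from 0.0 (shut) to 1.0 (fully open); "grasp_force": force on a finger pad.
Only numpy, scipy, OpenCV 4.12 (cv2) and the standard library are available. Lean on these libraries where they do the work, as an engineer would, in place of code of your own. Each camera call takes 0.05 s, during which the arm holds its last target. There are 200 camera calls.

## Working session

There is one attempt and no reset: what is moved stays moved. The work goes in short steps, Python scripts to look and compute and a shell command to move; the robot and the scene stay as the last step left them, time stands still between calls to the robot, and variables do not carry over. Pictures are saved under pics/ and viewed, at most 10 in all, crops included, and the job is handed in when it is done.

```bash
mkdir -p pics
python3 - <<'E'
from workcell import manip,camera
import cv2,numpy as np
for n in("top","side"):
    c=camera(n); cv2.imwrite(f"pics/{n}0.png",c["pixels"][...,::-1]); np.savez(f"{n}0.npz",**c)
    print(n,c["fx"],c["cx"],c["cy"],np.round(c["extrinsics"],3).tolist())
print(manip.get_obs())
E
```

```text
top 375.10603445426216 320.4158790776589 203.2959918707585 [[0.027, -0.999, 0.025, -0.058], [-0.986, -0.03, -0.164, 0.583], [0.165, -0.02, -0.986, 0.734], [0.0, 0.0, 0.0, 1.0]]
side 465.68368497668274 322.47931032833645 195.6431218466673 [[0.993, -0.119, -0.003, -0.565], [-0.094, -0.768, -0.633, 0.085], [0.073, 0.629, -0.774, 1.016], [0.0, 0.0, 0.0, 1.0]]
{'clock': 0.1, 'joint_pos': array([-1.25860805,  0.33281006, -0.06470671,  1.46087464,  0.02158741,
        1.34989205, -0.0884919 ]), 'joint_velocities': array([-0.00146302,  0.0008652 , -0.000879  , -0.00200806, -0.00065426,
       -0.0001127 ,  0.00076371]), 'tau': array([ 1.70875792e-03, -6.26739979e+01,  4.92280663e-02, -3.92431784e+01,
        1.63084612e-02,  6.96478135e-03, -3.26776285e-05]), 'position': array([0.20526649, 0.59006788, 0.30318631]), 'ee_rot': array([ 1.66598035e-01,  9.86024685e-01, -6.38913963e-04, -8.55539588e-05]), 'ft_force': array([-0.26237182,  0.10044528, -0.2705066 ]), 'torque': array([-0.01740835,  0.02150681, -0.00946496]), 'grasp_force': 0.0, 'grip_width': 0.9980981215471246}
```

View pics/top0.png

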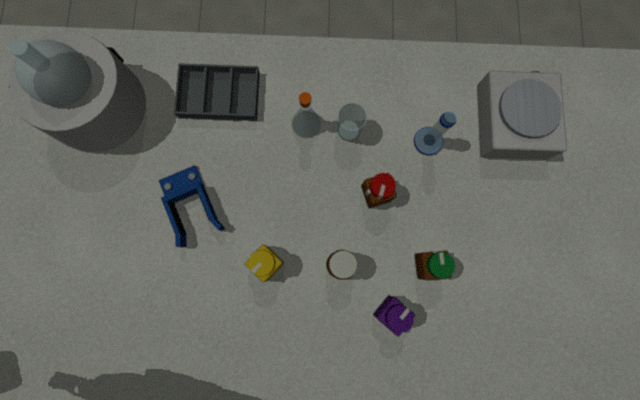

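View pics/side0.png

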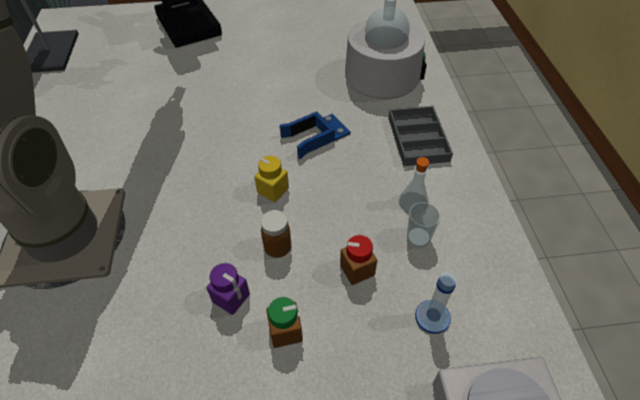

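The top view shows the red-lidded jar at about (380,188), with its white mark at (369,192) and the lid line at (380,192). The fork is at (190,205), opening toward the lower right. In the side view the red lid is at (359,247) and the fork at (318,132).

```bash
cat > h.py <<'E'
import cv2,numpy as np
def cloud(c):
    h,w=c["z_map"].shape; u,v=np.meshgrid(np.arange(w),np.arange(h)); z=c["z_map"]
    P=np.stack([(u-c["cx"])/c["fx"]*z,(v-c["cy"])/c["fy"]*z,z],-1)
    E=c["extrinsics"]; return (P-E[:3,3])@E[:3,:3]
def hsv(c): return cv2.cvtColor(np.ascontiguousarray(c["pixels"]),cv2.COLOR_RGB2HSV).astype(int)
def ray(c,u,v,z):
    E=c["extrinsics"];R=E[:3,:3];o=-R.T@E[:3,3];d=R.T@np.array([(u-c["cx"])/c["fx"],(v-c["cy"])/c["fy"],1]);return o+d*(z-o[2])/d[2]
def red(c):
    H=hsv(c); return ((H[...,0]<6)|(H[...,0]>174))&(H[...,1]>180)&(H[...,2]>90)
def blue(c):
    H=hsv(c); return (abs(H[...,0]-110)<12)&(H[...,1]>150)&(H[...,2]>40)
E
cat > m.py <<'E'
from h import *
shoulder=[];bl=[]
for n in("top","side"):
    c=dict(np.load(n+"0.npz")); P=cloud(c); H=hsv(c); v,u=np.mgrid[:400,:640]
    r=red(c)&(P[...,2]>.06)&(P[...,2]<.11)
    q=P[r&(P[...,2]>.088)]; print(n,"lid n",len(q),q.mean(0).round(4),(q.max(0)+q.min(0))/2,np.ptp(q,axis=0))
    L=np.median(q,0)
    near=np.hypot(*(P[...,:2]-L[:2]).transpose(2,0,1))<.06
    W=near&(H[...,1]<90)&(H[...,2]>130)&(P[...,2]>.05)
    k,lab,st,ce=cv2.connectedComponentsWithStats(W.astype(np.uint8))
    for i in range(1,k):
        if st[i,4]>2: print(" white",st[i,4],ce[i].round(1),P[lab==i].mean(0).round(4))
    s=P[near&(P[...,2]>.054)&(P[...,2]<.067)&~(r)]; shoulder.append(s); print(" shoulder",len(s),cv2.minAreaRect(s[:,:2].astype(np.float32)))
    b=P[blue(c)&(P[...,1]>.1)]; bl.append(b)
    for lo,hi,t in((.03,.05,"cheek"),(.005,.02,"flange")):
        q=b[(b[:,2]>lo)&(b[:,2]<hi)]; print(" ",t,len(q),q.mean(0).round(4),cv2.minAreaRect(q[:,:2].astype(np.float32)))
s=np.vstack(shoulder); print("all",cv2.minAreaRect(s[:,:2].astype(np.float32)))
b=np.vstack(bl)
# picture: rectified 1px=0.5mm top-down plots
im=np.zeros((400,400,3),np.uint8); 
for p in b:
    if p[2]>.003:
        x=int((p[1]-.15)*1500);y=int((p[0]-.4)*1500)
        if 0<=x<400 and 0<=y<400: cv2.circle(im,(399-x,399-y),1,(255,255,0) if p[2]>.03 else (0,0,255),-1)
t=dict(np.load("top0.npz"))["pixels"][...,::-1]
a=cv2.resize(t[150:260,140:240],(400,440),interpolation=2); d=cv2.resize(t[155:225,340:410],(400,440),interpolation=2)
cv2.imwrite("pics/m.png",np.hstack([cv2.copyMakeBorder(im,0,40,0,0,0),a[:, :],])[:, :800]); cv2.imwrite("pics/jar.png",d)
E
python3 m.py
```

```text
top lid n 359 [ 0.6198 -0.1646  0.0948] [ 0.6181176  -0.16476177  0.09392926] [0.04731139 0.04625463 0.00874417]
 shoulder 220 ((0.6180800795555115, -0.164242684841156), (0.056247975677251816, 0.05579833686351776), 18.98897933959961)
  cheek 641 [0.5693 0.2349 0.0401] ((0.557793915271759, 0.23083581030368805), (0.11025278270244598, 0.0981934666633606), 25.724355697631836)
  flange 524 [0.6331 0.2672 0.0083] ((0.6294591426849365, 0.26625850796699524), (0.04623044282197952, 0.08441592007875443), 24.67748260498047)
side lid n 349 [ 0.6212 -0.1682  0.095 ] [ 0.61899491 -0.16625513  0.09540099] [0.04700497 0.04654362 0.00886993]
 white 48 [352.1 243.8] [ 0.6065 -0.1608  0.0953]
 shoulder 300 ((0.6196404099464417, -0.16517230868339539), (0.056369081139564514, 0.057136766612529755), 20.033145904541016)
  cheek 430 [0.5714 0.2257 0.0385] ((0.5585634112358093, 0.23040960729122162), (0.10956543684005737, 0.09810473769903183), 25.981611251831055)
  flange 386 [0.5998 0.2346 0.011 ] ((0.5810784101486206, 0.23865796625614166), (0.1548774391412735, 0.0950663611292839), 25.308246612548828)
all ((0.6188514232635498, -0.16502556204795837), (0.057750802487134933, 0.057952992618083954), 20.033145904541016)
```

View pics/m.png

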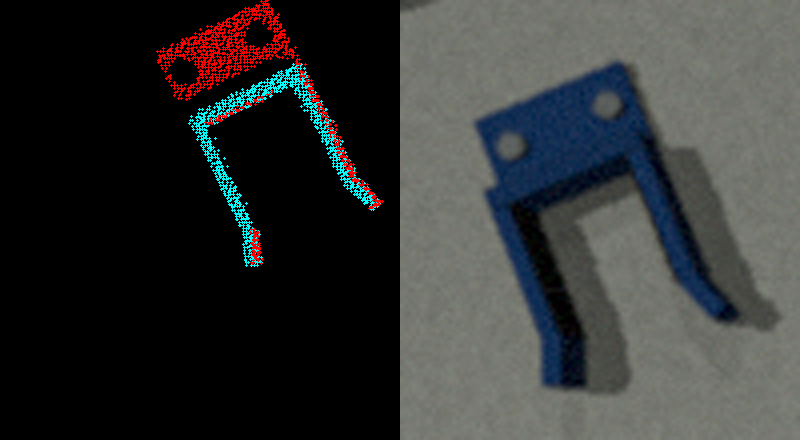

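View pics/jar.png

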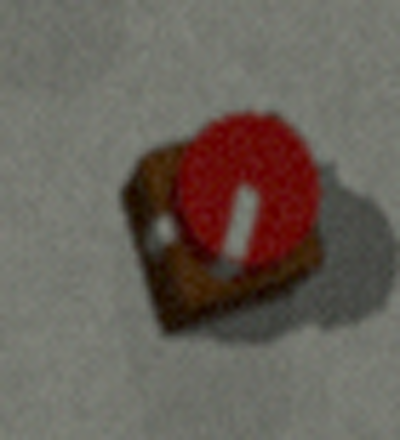

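The fork origin is about (0.570, 0.236) with its axis at 25.5°. The jar is at (0.6187, −0.1655) with its faces at 19.5°. The mark points to about 109° and the lid line to about 163°, so the lid is roughly 0.9 rad loose. I'll keep the present tool yaw, because the clockwise twist then stays well inside the last joint's range.

```bash
python3 -m creep '[[[-30,-27,0],0],[[-60,-54,0],0],[[-90,-81,0],0],[[-120,-108,0],0],[[-150,-135,0],0]]' 1 80; python3 -m creep '[[[-30,-27,0],0],[[-60,-54,0],0],[[-90,-81,0],0],[[-120,-108,0],0],[[-150,-135,0],0]]'
```

```text
clock: 0.52
position: [0.3032, 0.4116, 0.3035]
ee_rot: [0.167, 0.986, -0.0, -0.0]
ft_force: [1.3, -0.3, 0.1]
grip_width: 1.005
grasp_force: 0.0
clock: 0.93
position: [0.4004, 0.2347, 0.3038]
ee_rot: [0.167, 0.986, 0.0, -0.0]
ft_force: [1.8, 0.2, -0.4]
grip_width: 0.997
grasp_force: 0.0
```

```bash
python3 -m creep '[[[-30,-27,0],0],[[-60,-54,0],0],[[-90,-81,0],0],[[-120,-108,0],0],[[-150,-135,0],0]]'; python3 -m creep '[[[-30,-27,0],0],[[-60,-54,0],0],[[-90,-81,0],0],[[-120,-108,0],0],[[-150,-135,0],0]]';  python3 -m creep '[[[-20,-20,0],0],[[-39,-38,0],0],[[-39,-38,20],0],[[-39,-38,40],0],[[-39,-38,60],0]]'; python3 -m creep '[[[0,0,0],0],[[0,0,0],0],[[0,0,0],0]]'
python3 - <<'E'
from workcell import manip,camera
from h import *
o=manip.get_obs();print(o["position"],o["joint_pos"])
c=camera("side");P=cloud(c);q=P[red(c)&(P[...,2]>.088)&(P[...,2]<.1)]
print(len(q),q.mean(0));cv2.imwrite("pics/s1.png",cv2.resize(c["pixels"][150:330,240:480,::-1],(720,540)))
E
```

```text
clock: 1.35
position: [0.4977, 0.058, 0.3039]
ee_rot: [0.167, 0.986, 0.0, 0.0]
ft_force: [0.2, 1.0, 0.3]
grip_width: 0.998
grasp_force: 0.0
clock: 1.77
position: [0.5952, -0.1185, 0.3036]
ee_rot: [0.166, 0.986, 0.0, -0.0]
ft_force: [0.8, 1.5, 0.4]
grip_width: 1.001
grasp_force: 0.0
clock: 2.18
position: [0.6189, -0.1662, 0.2426]
ee_rot: [0.167, 0.986, -0.0, -0.0]
ft_force: [0.3, -0.1, 0.5]
grip_width: 0.998
grasp_force: 0.0
clock: 2.43
position: [0.6193, -0.1656, 0.245]
ee_rot: [0.167, 0.986, 0.0, 0.001]
ft_force: [0.1, -0.7, 0.9]
grip_width: 1.002
grasp_force: 0.0
[ 0.6192938  -0.16561434  0.2450207 ] [-0.25304052  0.44577169  0.59347364  1.52137663 -0.25686684  1.25206109
  1.61175534]
232 [ 0.61903067 -0.16938374  0.09490474]
```

View pics/s1.png

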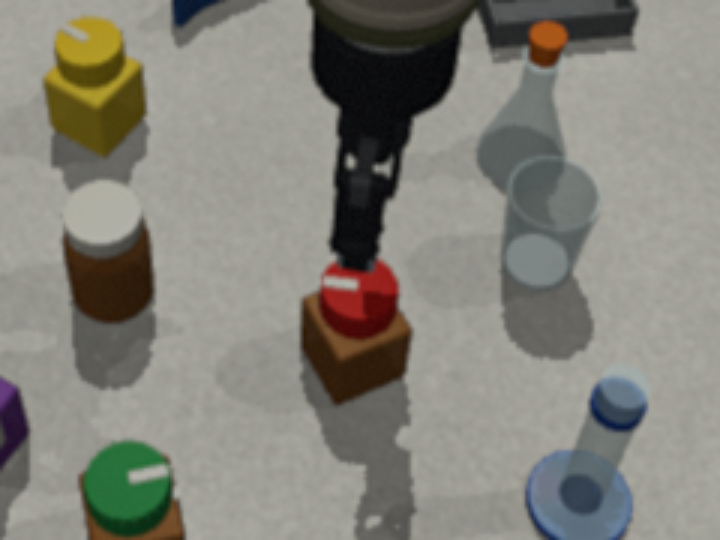

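The gripper is over the red lid, which is centred at (358,290) in the crop, and its neighbours are clear. I'll descend and grip the lid.

```bash
python3 -m creep '[[[0,0,30],0],[[0,0,60],0],[[0,0,85],0],[[0,0,100],0],[[0,0,107],0]]'; python3 -m creep '[[[0,0,0],0],[[0,0,0],0],[[0,0,0],0],[[0,0,0],0],[[0,0,0],0]]' 0 80;python3 -m creep '[[[0,0,0],0],[[0,0,0],0],[[0,0,0],0],[[0,0,0],0],[[0,0,0],0]]'
```

```text
clock: 2.9
position: [0.6186, -0.1652, 0.1357]
ee_rot: [0.166, 0.986, 0.0, -0.001]
ft_force: [-0.4, -0.1, 0.1]
grip_width: 1.001
grasp_force: 0.0
clock: 3.32
position: [0.62, -0.1657, 0.1391]
ee_rot: [0.167, 0.986, 0.0, 0.002]
ft_force: [-0.3, 1.4, 5.5]
grip_width: 0.561
grasp_force: 81.4
clock: 3.73
position: [0.62, -0.1657, 0.1391]
ee_rot: [0.167, 0.986, 0.0, 0.002]
ft_force: [-1.4, 0.9, 5.6]
grip_width: 0.56
grasp_force: 81.4
```

```bash
python3 -m creep '[[[0,0,-6],0],[[0,0,-16],0],[[0,0,-30],0],[[0,0,-45],0],[[0,0,-60],0]]'; python3 -m creep '[[[0,0,0],-0.1],[[0,0,0],-0.1],[[0,0,0],-0.1]]'
python3 - <<'E'
from workcell import manip,camera
from h import *
o=manip.get_obs();print(o["position"],o["joint_pos"])
c=camera("side");cv2.imwrite("pics/s2.png",cv2.resize(c["pixels"][150:330,240:480,::-1],(720,540)))
E
```

```text
clock: 4.15
position: [0.619, -0.1657, 0.1989]
ee_rot: [0.167, 0.986, 0.0, 0.0]
ft_force: [0.3, 0.7, -2.6]
grip_width: 0.562
grasp_force: 82.7
clock: 4.4
position: [0.619, -0.1656, 0.1978]
ee_rot: [0.118, 0.993, 0.0, 0.0]
ft_force: [0.5, -0.4, -2.3]
grip_width: 0.562
grasp_force: 82.7
[ 0.61897833 -0.16563189  0.19778773] [-0.22824757  0.48273201  0.55784179  1.57085765 -0.27124167  1.16530803
  1.71933782]
```

View pics/s2.png

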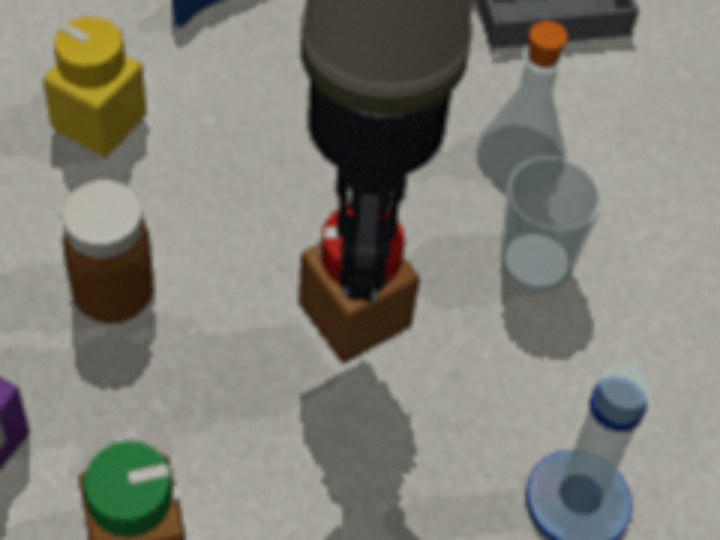

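The jar is lifted upright, about 60 mm up. I'll carry it along +y first to stay clear of the yellow jar, then back to a point in front of the fork mouth.

```bash
python3 -m creep '[[[4,15,0],0],[[10,40,0],0],[[17,70,0],0],[[24,100,0],0],[[31,130,0],0]]'; python3 -m creep '[[[7,30,0],0],[[14,60,0],0],[[22,90,0],0],[[29,120,0],0],[[36,150,0],0]]'; python3 -m creep '[[[6,23,0],0],[[8,31,0],0],[[25,33,0],0],[[50,36,0],0],[[75,39,0],0]]'; python3 -m creep '[[[25,3,0],0],[[45,5,0],0],[[60,7,0],0],[[66,7,0],0],[[66,7,0],0]]'
python3 - <<'E'
from workcell import manip,camera
from h import *
o=manip.get_obs();print(o["position"],o["joint_pos"])
for n in("side","top"):
    c=camera(n);np.savez(n+"1.npz",**c);cv2.imwrite(f"pics/{n}3.png",c["pixels"][...,::-1])
a=cv2.imread("pics/side3.png")[60:240,220:400];b=cv2.imread("pics/top3.png")[130:310,120:300]
cv2.imwrite("pics/c3.png",cv2.resize(np.hstack([a,b]),(800,400)))
E
```

```text
clock: 4.87
position: [0.6186, -0.0307, 0.1966]
ee_rot: [0.119, 0.993, -0.0, -0.0]
ft_force: [-0.2, 0.5, -2.6]
grip_width: 0.562
grasp_force: 82.9
clock: 5.28
position: [0.6185, 0.1238, 0.1967]
ee_rot: [0.118, 0.993, -0.0, -0.0]
ft_force: [0.2, -1.3, -2.5]
grip_width: 0.562
grasp_force: 82.9
clock: 5.7
position: [0.5543, 0.1771, 0.1963]
ee_rot: [0.119, 0.993, -0.001, -0.0]
ft_force: [0.8, 0.2, -3.0]
grip_width: 0.561
grasp_force: 82.9
clock: 6.12
position: [0.4916, 0.2001, 0.1969]
ee_rot: [0.117, 0.993, 0.0, -0.0]
ft_force: [0.3, -0.7, -2.8]
grip_width: 0.564
grasp_force: 82.9
[0.49160202 0.20008902 0.19687526] [-0.86764377  0.2217927   0.44621352  1.86261023 -0.10847538  1.08135674
  0.95598367]
```

View pics/c3.png

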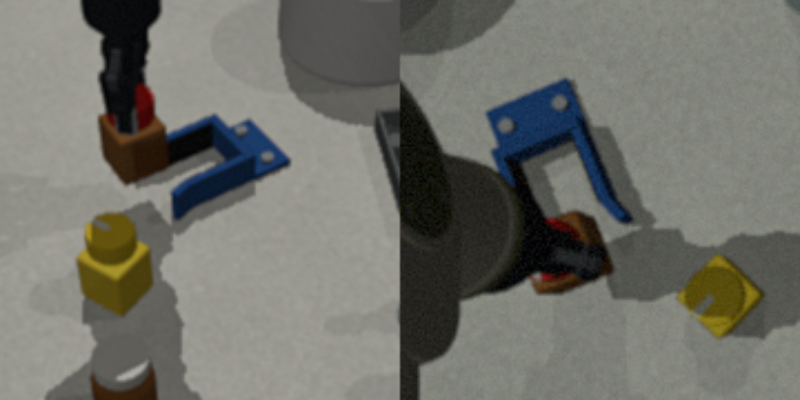

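Both views show the jar upright in front of the fork's open end. Before lowering, I'll check its yaw and lateral offset from these same images.

Run:
```python
from h import *
a=np.radians(25.5);ax=np.array([np.cos(a),np.sin(a)]);n=np.array([-ax[1],ax[0]]);O=np.array([.570,.2363])
S=[]
for nm in("top","side"):
    c=dict(np.load(nm+"1.npz"));P=cloud(c);H=hsv(c)
    m=(H[...,0]>3)&(H[...,0]<20)&(H[...,1]>130)&(np.hypot(P[...,0]-.4916,P[...,1]-.2001)<.07)&(P[...,2]>.04)
    s=P[m];S.append(s);print(nm,len(s),s[:,2].min(),s[:,2].max(),cv2.minAreaRect(s[:,:2].astype(np.float32)))
s=np.vstack(S);r=cv2.minAreaRect(s[:,:2].astype(np.float32));print(r,(np.array(r[0])-O)@ax,(np.array(r[0])-O)@n)
# cheek inner walls: blue cheek tops from initial images, cross coordinate in straight part
b=[]
for nm in("top","side"):
    c=dict(np.load(nm+"0.npz"));P=cloud(c);q=P[blue(c)&(P[...,1]>.1)&(P[...,2]>.036)&(P[...,2]<.046)][:,:2]-O
    x,y=q@ax,q@n
    for sg in(1,-1):
        k=(x>-42)&(x>-.04)&(x<.02)&(sg*y>0);p=np.polyfit(x[k],y[k],1);print(nm,sg,k.sum(),np.degrees(p[0]),np.percentile(y[k],[3,50,97]))
    print(" x range",np.percentile(x,[1,99]))
```

```text
top 425 0.06701565927825726 0.5005294112152257 ((0.4871627986431122, 0.18148931860923767), (0.07399220019578934, 0.08132892102003098), 28.375328063964844)
side 594 0.06254996662545063 0.14000654083665515 ((0.49195459485054016, 0.19458992779254913), (0.05626067519187927, 0.05412880331277847), 24.652679443359375)
((0.48750337958335876, 0.18150508403778076), (0.07404863089323044, 0.08151648193597794), 27.891267776489258) -0.09805005496706996 -0.013941374266140586
top 1 113 0.280614216794225 [0.03482611 0.03829972 0.04193532]
top -1 134 0.31394928710639564 [-0.04118067 -0.03686118 -0.0321949 ]
 x range [-0.06697204  0.04072234]
side 1 55 -0.05472707548695148 [0.03159158 0.03628119 0.04169952]
side -1 80 1.9130863268469935 [-0.04300336 -0.03908534 -0.03345202]
 x range [-0.06648886  0.04056808]
```

Yaw and lateral offset agree to within about 1° and 1 mm. I'll lower to about 9 mm above the bench and slide in.

```bash
python3 -m creep '[[[0,0,12],0],[[0,0,26],0],[[0,0,38],0],[[0,0,46],0],[[0,0,49],0]]'; python3 -m creep '[[[-6,5,0],0],[[-14,11,0],0],[[-23,19,0],0],[[-31,25,0],0],[[-37,30,0],0]]'; python3 -m creep '[[[-6,5,0],0],[[-12,10,0],0],[[-18,15,0],0],[[-22,18,0],0],[[-24,19,0],0]]'
```

```text
clock: 6.63
position: [0.4921, 0.1992, 0.1459]
ee_rot: [0.118, 0.993, -0.001, -0.001]
ft_force: [-0.9, 0.0, -2.1]
grip_width: 0.566
grasp_force: 82.9
clock: 7.05
position: [0.537, 0.2212, 0.1485]
ee_rot: [0.117, 0.993, 0.0, 0.001]
ft_force: [-0.2, -0.8, -1.8]
grip_width: 0.56
grasp_force: 82.9
clock: 7.47
position: [0.5638, 0.2338, 0.1479]
ee_rot: [0.117, 0.993, 0.0, 0.0]
ft_force: [0.0, 0.1, -2.6]
grip_width: 0.56
grasp_force: 82.9
```

```bash
python3 -m creep '[[[-2,1,0],0],[[-3,2,0],0],[[-4,3,0],0],[[-4,3,0],0]]'; python3 -m creep '[[[-2,1,0],0],[[-2,2,0],0],[[-2,2,0],0]]'
```

```text
clock: 7.8
position: [0.5678, 0.2355, 0.1479]
ee_rot: [0.117, 0.993, 0.0, -0.0]
ft_force: [-0.3, 0.0, -3.3]
grip_width: 0.565
grasp_force: 82.9
clock: 8.05
position: [0.5703, 0.2371, 0.148]
ee_rot: [0.117, 0.993, 0.0, 0.0]
ft_force: [1.3, -0.5, -2.8]
grip_width: 0.569
grasp_force: 82.9
```

Still no contact with the back stop. I'll go on a few millimetres, watching the force.

```bash
python3 -m creep '[[[-1,1,0],0],[[-2,2,0],0],[[-2,2,0],0]]'; python3 -m creep '[[[-1,1,0],0],[[-2,1,0],0],[[-2,1,0],0]]'
```

```text
clock: 8.3
position: [0.5726, 0.2383, 0.1478]
ee_rot: [0.117, 0.993, -0.0, -0.0]
ft_force: [-1.0, -0.5, -2.5]
grip_width: 0.558
grasp_force: 83.0
clock: 8.55
position: [0.5737, 0.2384, 0.1474]
ee_rot: [0.117, 0.993, -0.001, -0.002]
ft_force: [-7.7, -3.2, 0.8]
grip_width: 0.558
grasp_force: 83.2
```

The jar has met the back stop. I'll back off 1 mm and lower it to the bench.

```bash
python3 -m creep '[[[1,-1,0],0],[[1,-1,3],0],[[1,-1,6],0],[[1,-1,8],0],[[1,-1,9],0]]'; python3 -m creep '[[[0,0,0],0],[[0,0,1],0],[[0,0,1],0]]'
```

```text
clock: 8.97
position: [0.5732, 0.2381, 0.1392]
ee_rot: [0.117, 0.993, -0.0, -0.001]
ft_force: [-11.2, -3.4, 15.6]
grip_width: 0.565
grasp_force: 84.3
clock: 9.22
position: [0.5733, 0.2381, 0.1392]
ee_rot: [0.117, 0.993, 0.0, -0.001]
ft_force: [-12.6, -4.1, 15.5]
grip_width: 0.558
grasp_force: 84.9
```

The jar is on the bench, in against the stop. I'll ease the load, hold briefly, then turn the lid clockwise (+ about tool z).

```bash
python3 -m creep '[[[1,-1,-2],0],[[1,-1,-2],0],[[1,-1,-2],0],[[1,-1,-2],0]]'; python3 -m creep '[[[0,0,0],0.08],[[0,0,0],0.18],[[0,0,0],0.28],[[0,0,0],0.38],[[0,0,0],0.48]]'; python3 -c "
from workcell import manip
o=manip.get_obs();print(o['torque'],o['joint_pos'])"
```

```text
clock: 9.55
position: [0.5726, 0.2374, 0.1397]
ee_rot: [0.117, 0.993, 0.0, 0.0]
ft_force: [-0.6, 0.3, -2.4]
grip_width: 0.561
grasp_force: 83.1
clock: 9.97
position: [0.5713, 0.2374, 0.1395]
ee_rot: [0.352, 0.936, -0.001, -0.001]
ft_force: [-8.5, -2.8, 3.3]
grip_width: 0.56
grasp_force: 83.1
[-0.45454845  2.06866979  0.28747184] [-0.86712651  0.49683889  0.51497655  1.67765844 -0.27605549  1.04313371
  0.58880693]
```

```bash
python3 -m creep '[[[0,0,0],0.08],[[0,0,0],0.16],[[0,0,0],0.24],[[0,0,0],0.3]]'; python3 -c "
from workcell import manip
print(manip.get_obs()['torque'])"; python3 -m creep '[[[0,0,0],0.05],[[0,0,0],0.1],[[0,0,0],0.1]]'; python3 -c "
from workcell import manip
print(manip.get_obs()['torque'])"
```

```text
clock: 10.3
position: [0.5709, 0.2373, 0.1394]
ee_rot: [0.487, 0.873, -0.001, -0.002]
ft_force: [-9.6, -2.3, 5.4]
grip_width: 0.563
grasp_force: 83.4
[-0.55004322  2.54335791  0.33020336]
clock: 10.55
position: [0.5708, 0.2373, 0.1394]
ee_rot: [0.53, 0.848, -0.002, -0.002]
ft_force: [-9.1, -2.9, 4.0]
grip_width: 0.562
grasp_force: 83.6
[-0.54073603  2.3284849   0.25977468]
```

```bash
for i in 1; do python3 -m creep '[[[0,0,0],0.04],[[0,0,0],0.08],[[0,0,0],0.08]]'; done; python3 -c "
from workcell import manip
print(manip.get_obs()['torque'])"; python3 -m creep '[[[0,0,0],0.04],[[0,0,0],0.08],[[0,0,0],0.08]]'; python3 -c "
from workcell import manip
print(manip.get_obs()['torque'])"
```

```text
clock: 10.8
position: [0.5708, 0.2373, 0.1393]
ee_rot: [0.563, 0.826, -0.002, -0.002]
ft_force: [-8.9, -2.9, 4.1]
grip_width: 0.562
grasp_force: 83.6
[-0.58861694  2.37277489  0.21395739]
clock: 11.05
position: [0.5707, 0.2374, 0.1393]
ee_rot: [0.596, 0.803, -0.002, -0.002]
ft_force: [-9.8, -2.5, 4.7]
grip_width: 0.563
grasp_force: 83.7
[-0.5570638   2.6357434   0.34113003]
```

```bash
python3 -m creep '[[[0,0,0],0.04],[[0,0,0],0.08],[[0,0,0],0.08]]'; python3 -c "
from workcell import manip
print(manip.get_obs()['torque'])"; python3 -m creep '[[[0,0,0],0.03],[[0,0,0],0.05],[[0,0,0],0.05]]'
python3 - <<'E'
from workcell import manip,camera
from h import *
print(manip.get_obs()['torque'])
a=camera("side")["pixels"][60:180,240:360,::-1];b=camera("top")["pixels"][130:250,140:260,::-1]
cv2.imwrite("pics/c4.png",cv2.resize(np.hstack([a,b]),(800,400),interpolation=2))
E
```

```text
clock: 11.3
position: [0.57, 0.2377, 0.1392]
ee_rot: [0.626, 0.78, -0.003, -0.002]
ft_force: [-13.4, -2.2, 8.2]
grip_width: 0.563
grasp_force: 84.0
[-0.73343349  3.48937631  1.51925108]
clock: 11.55
position: [0.5702, 0.2368, 0.1393]
ee_rot: [0.645, 0.764, -0.003, -0.001]
ft_force: [-14.5, -5.2, 9.6]
grip_width: 0.564
grasp_force: 83.5
[-1.4799716   3.41630688  1.57527938]
```

View pics/c4.png

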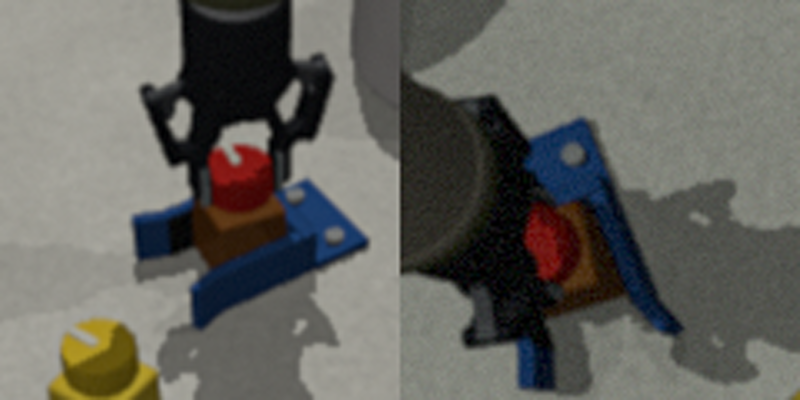

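The torque jumped from 0.3 to 1.5 N m, so the lid has reached its hard stop. The view shows the jar upright in the fork. I'll release, rise and check.

```bash
python3 -m creep '[[[0,0,0],-0.03],[[0,0,0],-0.03],[[0,0,0],-0.03],[[0,0,0],-0.03],[[0,0,0],-0.03]]' 1; python3 -m creep '[[[0,0,-20],0],[[0,0,-50],0],[[0,0,-90],0],[[0,0,-130],0],[[0,0,-170],0]]'; python3 -m creep '[[[0,-40,0],0],[[0,-80,0],0],[[0,-120,0],0],[[0,-150,0],0],[[0,-150,0],0]]'
python3 - <<'E'
from workcell import manip,camera
from h import *
a=np.radians(25.5);ax=np.array([np.cos(a),np.sin(a)]);n=np.array([-ax[1],ax[0]]);O=np.array([.570,.2363])
I=[]
for nm in("side","top"):
    c=camera(nm);P=cloud(c);q=P[red(c)&(P[...,2]>.085)&(P[...,2]<.105)&(P[...,1]>.1)]
    if len(q): m=(q.max(0)+q.min(0))/2;print(nm,len(q),m,(m[:2]-O)@ax,(m[:2]-O)@n)
    v,u=(60,240) if nm=="side" else (130,140);I.append(c["pixels"][v:v+120,u:u+120,::-1])
cv2.imwrite("pics/c5.png",cv2.resize(np.hstack(I),(800,400),interpolation=2))
E
```

```text
clock: 12.07
position: [0.5727, 0.2375, 0.14]
ee_rot: [0.635, 0.773, 0.0, 0.0]
ft_force: [0.2, -0.2, -0.3]
grip_width: 0.997
grasp_force: 0.0
clock: 12.48
position: [0.5723, 0.237, 0.3118]
ee_rot: [0.635, 0.773, 0.0, 0.0]
ft_force: [1.0, 0.7, -0.3]
grip_width: 1.0
grasp_force: 0.0
clock: 12.9
position: [0.4214, 0.2074, 0.3101]
ee_rot: [0.634, 0.773, 0.001, -0.002]
ft_force: [1.0, 1.4, -0.1]
grip_width: 1.001
grasp_force: 0.0
side 163 [0.56844988 0.23446355 0.09516135] -0.0021897227944134463 -0.0009902088514737884
top 401 [0.5675718  0.2364269  0.09443282] -0.002137028949508142 0.001159902224990361
```

View pics/c5.png

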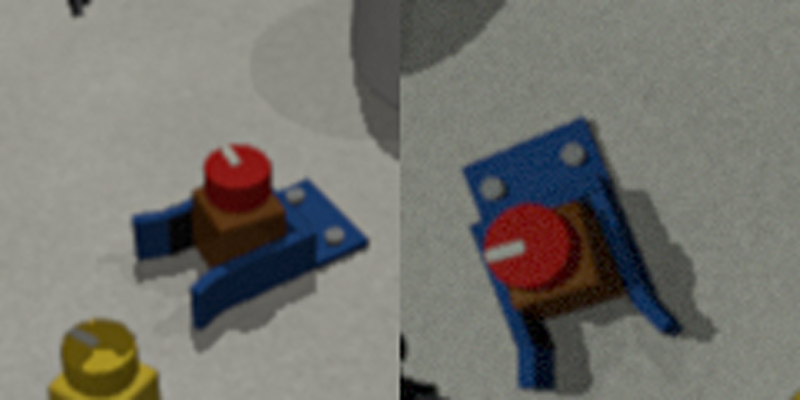

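The picture shows the jar upright and home: 2 mm from the fork origin along the slot and 1 mm across. The lid line, from (530,243) to (487,257) in the right half, points at about 110°, which matches the mark's face after the fork's play. That confirms the lid is closed.

```bash
python3 -c "
from workcell import manip
print(manip.hand_in())"
```

```text
the job is handed in; nothing more can be done
None
```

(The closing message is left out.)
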